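Square up the casting form in the pottery studio

TASK

Pull the tool cabinet's drawer out to its stop, leave it open, and take the aluminium corner square from it. Lay the square flat on the casting board and press its outer corner firmly home into the corner between the fixed fence and the swinging wing board, so that its two outer faces lie flush on both and the wing is pushed out to a right angle. Finish while still gripping the square and pressing it against both boards, and leave the pots, jar and other things on the table where they are.

Things in the scene. Friction and masses are not known exactly. Their poses are not given: they have to be found in the camera images.
- drawer (a joint): travel (m) of the one drawer of the low plywood tool cabinet (300 wide, 250 deep, 70 mm tall); 0 shut, grows as it is pulled out, stop at 0.18. About 1 N of friction, stays where left. Its tray floor is 12 mm above the table, side walls reach 42 mm, the front panel 67 mm above the table. A rolling pin fixed on top, at the back, reaches 114 mm
- handle (a point): middle of the drawer's steel bar handle: round bar 10 mm thick, 100 mm long along this frame's y, 45 mm above the table, its axis 42 mm in front of the drawer's front panel. The drawer pulls out along this frame's -x, towards the robot. z up
- square_grip (a point): centre of the grip bar of the aluminium square (220 g, loose in the drawer, corner roughly away from the robot), 16 mm above its underside. An L: legs (120 long outside, 18 wide, 16 tall) run along +x and +y from the outer corner at (-57, -57) mm. The bar (12 thick, 32 tall, 136 long) runs diagonally along (1, -1) between the legs; grip across (1, 1). 49 mm free between bar and inner corner
- corner (a point): inside corner of the casting form, on top of its fixed baseboard (260 x 260 mm, top 15 mm above the table). Fence face along +x at y = 0; wing face along +y at x = 0 when at a right angle. Free space x > 0, y > 0, opening roughly towards the robot. Square home: its axes lie along these, its outer corner here, its grip bar's centre at (57, 57) mm. z up
- wing (a joint): angle (rad) of the wing board (40 tall, 18 thick, 183 mm long) about the upright bolt through it, at (-9, 40) mm from corner: 0 at a right angle to the fence, negative when its free end leans in over the free space (at the start -0.22 to -0.10); can be pushed to 0.10 beyond. Stiff pivot (0.12 N m friction), stays where pushed
- fence: fixed wooden fence of the casting form, 40 tall, 18 thick, 210 mm long; origin at the form's inside corner on the baseboard, x along the fence. Fence, wing and baseboard are waxed: the square slides on them with a friction coefficient of about 0.3
- wing_end (a point): inner edge of the wing's free end, 187 mm from the form's corner, 20 mm above the baseboard
- bowl: bystander: terracotta bowl, 100 mm wide, 45 mm tall, at the side; origin under its middle
- pinch_pot: bystander: small white cup, 44 mm wide, 32 mm tall, standing on the open outer corner of the baseboard; origin under its middle
- glaze_jar: bystander: white jar with black lid, 54 mm wide, 85 mm tall, on the table; origin under its middle
- mug: bystander: blue mug, 80 mm wide, 90 mm tall, at the side; origin under its middle

How it is judged:
By the outcome, as a careful person would: the job done as asked, in the order asked, and still so for the second after the job is handed in, while the arm keeps its last pose, push and grip.
It also fails if it takes over 69 s, if anything falls off the work surface, if the arm or the gripper's body presses on something with over 40 N, if the wrist force passes 120 N, or if a joint passes its speed limit or range.

ROBOT

A 6-joint arm with a two-finger parallel gripper is mounted at the origin on the work surface. World frame = base frame: x ahead of the robot, y to its left, z up, the work surface at z = 0. Lengths are in m, angles in degrees, forces in N, time in s.
With the tool pointing down it reaches from about 0.35 to 0.875 m from the base axis. Payload 4.2 kg.
Tool frame: the origin (TCP) lies at the centre of the arm's flange, where the gripper is bolted on; the fingertips stand 182 mm ahead of it and the grasp point (between the pads) lies 164 mm ahead of it (r.nose_length is the distance from the TCP to the fingertips, in m); z points along the fingers, y is the line along which they close (so a half turn about z gives the same grasp; the last joint's range is limited). The gripper opens to 87 mm and grips with 3 to 60 N. Pads are 19 mm wide; open, the fingers measure 117 mm over their backs; the gripper's body (75 mm by 190 mm) begins 51 mm behind the grasp point.
Start: joints at [-51.475, 22.042, 0.453, 0, -68.411, -14.817], TCP at [0.251, -0.572, 0.405] pointing down, gripper open.
Joint ranges: [-179.83, 179.83], [-69.29, 118.12], [-61.27, 80.66], [-181.25, 117.63], [-171.15, -9.14], [-177.46, 177.46]. Speed limits (degrees/s): [159.86, 159.86, 180, 180, 180, 180].

INTERFACE

Orientations are given as a 3x3 rotation matrix whose columns are the frame's x, y, z axes.
In Python, from station import r, vision gives the robot as it stands. The module is installed in compiled form; this text tells all that it offers.
- The arm moves only by the shell command python3 -m creep 'ROWS'. ROWS is JSON, a list of rows, each a list of 7 numbers: the opening, from -1 (shut) to 1 (fully open), then the shift along the tool's x, y, z in mm, then the turn, a rotation vector about the tool's x, y, z in degrees. A call has 1 to 8 rows; each row is the pose to reach, as a shift and turn from the pose commanded when the call began, along the tool's axes at that moment; what a row does not reach only later rows make up. A row lasts 1/12 s, in which the tool goes at most 41.7 mm and 7.16 degrees, less where a joint would pass 70% of its speed; a pose out of reach is approached as far as the arm can. A call with a gripper value outside its range is refused whole. The fingers move at their own pace and stop on an object; the grip force is fixed at half the most. Time passes only in rows, so rows that repeat a pose let the fingers close. It gives the time, the measured TCP pose, the force, the opening and the grip force at its end, in the units of the state.
- r.sense(): the state, without advancing time (a new reading comes with each control period).
- vision.capture(name): name is "side" or "top"; returns (picture, depth): 480x640x3 uint8, red, green, blue; 480x640 float32, m along the optical axis (not along the pixel's ray), 0 where there is no reading.
- vision.camera_model(name): a dict with "vertical_fov" (degrees; the focal length in pixels is half the picture's height over the tangent of half this angle, whatever the lens; pixels are square), "cx", "cy" (the principal point, pixels), "extrinsics" (4x4, takes a point from camera to world coordinates). Camera axes: x right, y down, z forward; pixel columns grow to the right and rows downward; lengths in m; the calibration is good to about 2 mm. A picture is of the moment at which its call begins. camera_model takes no time and is no camera call.
- r.finish_job(): hands the job in; it is judged then, once.
Trained networks look in the newest picture that a camera, given by its name, has taken for a name from the list of things; names that differ only in an ending like _2 or _b are one class to them, and where a whole thing is asked for, a point or a joint stands for the part that bears it (a point fixed in the world has none). Each returns a list of dicts, best first, with "conf" (0 to 1); they miss things now and then, are a little off and sometimes report something else, mostly with a low value. They report only what shows in the picture. A call takes as long as a camera call.
- vision.find_in(camera, thing): "uv" ([column, row] in pixels, amid what is visible of it).
- vision.cut_out(camera, thing): "region" (480x640 bool, what is visible of it) and "uv" ([column, row] in pixels, amid what is visible of it).
The state is a dict: "time_s": time; "joints": joint angles; "joint_velocities": joint speeds; "effort": joint torques, N m; "tcp_pos": TCP position; "ee_rot": TCP orientation; "wrist_force": force on the tool from outside, world axes, zero at the start; "moment": the same for the moment, N m; "gripper_width": opening from 0.0 (shut) to 1.0 (fully open); "gripper_force": force on a finger pad.
Only numpy, scipy, OpenCV 4.12 (cv2) and the standard library are available. Lean on these libraries where they do the work, as an engineer would, in place of code of your own. Each camera call takes 0.05 s, during which the arm holds its last target. There are 200 camera calls.

## Working session

There is one attempt and no reset: what is moved stays moved. The work goes in short steps, Python scripts to look and compute and a shell command to move; the robot and the scene stay as the last step left them, time stands still between calls to the robot, and variables do not carry over. Pictures are saved under pics/ and viewed, at most 10 in all, crops included, and the job is handed in when it is done.

```bash
mkdir -p pics
cat > h.py <<'E'
from station import r, vision
import numpy as np, cv2
def cam(n):
    m=vision.camera_model(n); f=240/np.tan(np.radians(m["vertical_fov"]/2)); return f,m["cx"],m["cy"],np.array(m["extrinsics"])
def cloud(n,d):
    f,cx,cy,T=cam(n); v,u=np.mgrid[0:480,0:640]
    P=np.stack([(u-cx)/f*d,(v-cy)/f*d,d],-1)
    W=P@T[:3,:3].T+T[:3,3]; W[d==0]=np.nan; return W
def ray(n,uv,z):
    f,cx,cy,T=cam(n); k=T[:3,:3]@np.array([(uv[0]-cx)/f,(uv[1]-cy)/f,1]); return T[:3,3]+k*(z-T[2,3])/k[2]
def proj(n,p):
    f,cx,cy,T=cam(n); q=T[:3,:3].T@(np.asarray(p)-T[:3,3]); return q[0]/q[2]*f+cx,q[1]/q[2]*f+cy
def shot(n,f=None):
    p,d=vision.capture(n)
    if f: cv2.imwrite("pics/"+f,p[:,:,::-1])
    return p,d
E
python3 - <<'E'
from h import *
for n in("top","side"):
    p,d=shot(n,n+"0.png"); W=cloud(n,d); print(n,cam(n)[3][:3].round(3).tolist())
    for t in["drawer","handle","square_grip","corner","wing","fence","wing_end","bowl","pinch_pot","glaze_jar","mug"]:
        for q in vision.find_in(n,t)[:2]:
            u,v=map(int,q["uv"]); print(t,round(q["conf"],2),(u,v),W[v,u].round(3))
s=r.sense();print(s["time_s"],s["tcp_pos"],s["ee_rot"],s["gripper_width"])
E
```

```text
top [[0.006, -0.999, 0.034, 0.513], [-1.0, -0.005, 0.004, -0.005], [-0.003, -0.034, -0.999, 1.901]]
drawer 0.86 (393, 222) [ 0.627 -0.243  0.068]
drawer 0.41 (257, 220) [0.632 0.173 0.058]
handle 0.83 (394, 223) [ 0.625 -0.248  0.053]
corner 0.95 (231, 244) [0.559 0.257 0.016]
corner 0.74 (387, 221) [ 0.63  -0.225  0.068]
wing 0.72 (256, 227) [0.613 0.18  0.016]
fence 0.6 (208, 216) [0.644 0.324 0.051]
wing_end 0.58 (257, 222) [0.626 0.173 0.052]
bowl 0.56 (498, 281) [ 0.448 -0.579  0.012]
pinch_pot 0.6 (224, 283) [0.437 0.278 0.017]
glaze_jar 0.61 (312, 184) [0.74  0.004 0.085]
mug 0.85 (122, 283) [0.434 0.602 0.002]
side [[-0.998, -0.028, 0.05, 0.485], [-0.057, 0.582, -0.811, 1.343], [-0.006, -0.813, -0.583, 1.021]]
drawer 0.91 (320, 203) [ 0.621 -0.275  0.002]
handle 0.72 (319, 202) [ 0.625 -0.282  0.001]
handle 0.25 (266, 244) [0.745 0.026 0.057]
corner 0.84 (321, 320) [0.579 0.268 0.011]
wing 0.96 (310, 284) [0.613 0.174 0.044]
wing 0.46 (318, 200) [ 0.62  -0.197  0.062]
fence 0.7 (289, 326) [0.647 0.337 0.053]
wing_end 0.97 (309, 281) [0.615 0.172 0.052]
bowl 0.97 (375, 151) [ 0.448 -0.616  0.012]
pinch_pot 0.8 (376, 320) [0.447 0.274 0.023]
glaze_jar 0.71 (268, 245) [0.74  0.025 0.053]
mug 0.67 (377, 152) [ 0.441 -0.603  0.015]
mug 0.56 (380, 426) [0.443 0.629 0.09 ]
1.2 [ 0.25130806 -0.57221732  0.40474708] [[-9.15607511e-01 -4.02073234e-01 -1.10516042e-05]
 [-4.02073234e-01  9.15607511e-01  4.92227470e-06]
 [ 8.13981691e-06  8.95042593e-06 -1.00000000e+00]] 0.9988293888066191
```

View pics/top0.png

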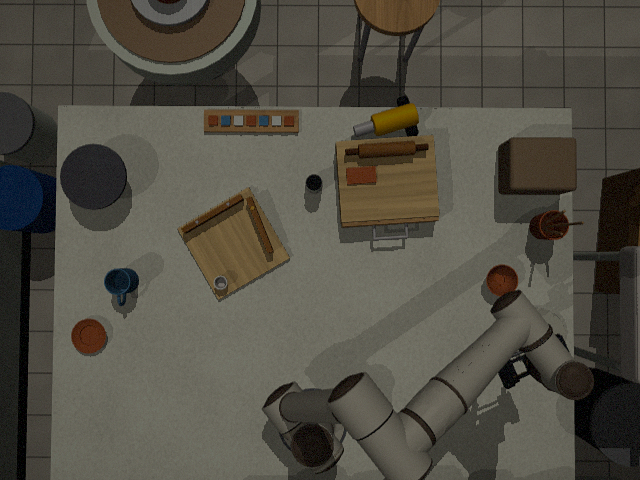

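View pics/side0.png

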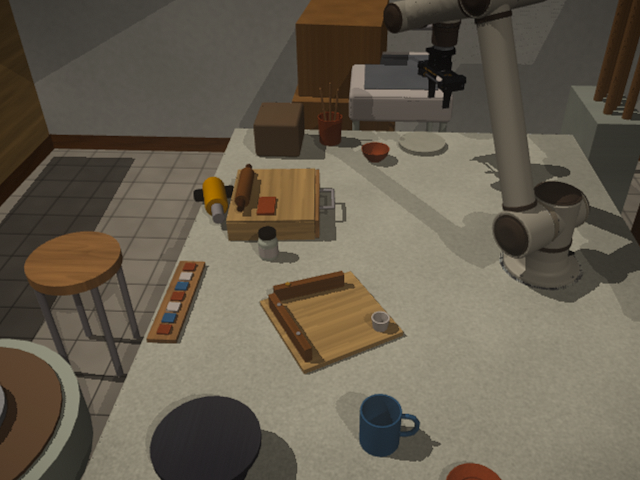

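The pictures show the cabinet at about (387,180) in top with its handle at (390,237). The form's fence runs from (243,199) to (183,232), and the wing runs from about (248,198) to (270,258), leaning in. The pinch pot is at (221,283) and the glaze jar at (314,183). I'll fit these from the depth.

Run:
```python
from h import *
def rect(P):
    c,s,a=cv2.minAreaRect((P[:,:2]*1000).astype(np.float32)); b=cv2.boxPoints((c,s,a)); print(len(P),"c",np.round(c,1),"s",np.round(s,1),"box",b.round(1).tolist())
for n in("top","side"):
    p,d=shot(n); W=cloud(n,d); X,Y,Z=W[...,0],W[...,1],W[...,2]
    print(n,"table z",np.nanmedian(Z[(abs(X-.45)<.05)&(abs(Y)<.05)]))
    m=(X>.5)&(X<.92)&(Y>-.42)&(Y<-.05)
    print("cab top");rect(W[m&(Z>.062)&(Z<.076)])
    m=(X>.5)&(X<.63)&(Y>-.36)&(Y<-.12)&(Z>.025)&(Z<.058)
    print("handle");rect(W[m]); print(np.nanmax(Z[m]))
    m=(X>.38)&(X<.85)&(Y>.08)&(Y<.48)
    q=W[m&(Z>.049)&(Z<.062)]
    lab=np.zeros((480,640),np.uint8); lab[m&(Z>.049)&(Z<.062)]=1
    k,l,st,_=cv2.connectedComponentsWithStats(lab)
    print("boards")
    for i in range(1,k):
        if st[i,4]>20: rect(W[l==i])
    print("base");rect(W[m&(Z>.009)&(Z<.02)])
    j=(X>.68)&(X<.8)&(abs(Y)<.08)&(Z>.075)&(Z<.095); print("jar");rect(W[j])
    j=m&(X<.5)&(Z>.035)&(Z<.055);print("pot");rect(W[j])
```

```text
top table z 0.0002481440655727196
cab top
6171 c [ 750.1 -226.1] s [341.5 300.6] box [[569.2000122070312, -88.19999694824219], [590.2999877929688, -388.1000061035156], [931.0, -364.0], [909.7999877929688, -64.19999694824219]]
handle
224 c [ 601.9 -219.1] s [ 52.2 192. ] box [[574.2999877929688, -123.5999984741211], [577.2000122070312, -315.5], [629.4000244140625, -314.70001220703125], [626.5, -122.80000305175781]]
0.05768573301056401
boards
344 c [652.4 313.3] s [ 19.7 210. ] box [[590.2000122070312, 398.5], [697.7000122070312, 218.10000610351562], [714.5999755859375, 228.1999969482422], [607.0999755859375, 408.6000061035156]]
290 c [618.7 166.6] s [181.9  18. ] box [[531.2000122070312, 140.3000030517578], [538.0, 123.69999694824219], [706.2000122070312, 192.8000030517578], [699.4000244140625, 209.39999389648438]]
base
4734 c [614.9 280.5] s [469.3 397.9] box [[379.6000061035156, 478.79998779296875], [380.79998779296875, 80.9000015258789], [850.0999755859375, 82.30000305175781], [848.9000244140625, 480.20001220703125]]
jar
199 c [751.9 -29.2] s [ 48.1 105.6] box [[719.7999877929688, 
[... 1037 characters left out ...]
4.79998779296875], [697.0999755859375, 220.6999969482422], [714.2999877929688, 230.8000030517578], [605.2999877929688, 415.0]]
base
6128 c [561.  255.6] s [262.2 263.8] box [[381.20001220703125, 303.29998779296875], [514.4000244140625, 75.5999984741211], [740.7000122070312, 208.0], [607.5, 435.70001220703125]]
jar
177 c [745.5   5.7] s [46.6 51.5] box [[714.5, 21.200000762939453], [733.0999755859375, -26.700000762939453], [776.5, -9.899999618530273], [757.9000244140625, 38.099998474121094]]
pot
155 c [439.2 289.5] s [42.2 45. ] box [[415.3999938964844, 309.1000061035156], [421.20001220703125, 264.3999938964844], [463.1000061035156, 269.8999938964844], [457.20001220703125, 314.6000061035156]]
```

Run:
```python
from h import *
for n in("top","side"):
    p,d=shot(n); W=cloud(n,d); X,Y,Z=W[...,0],W[...,1],W[...,2]
    m=(X>.6)&(X<.9)&(Y>-.42)&(Y<-.055)&(Z>.06)&(Z<.074)
    c=np.array([0,0.]);P=W[m][:,:2]
    # front edge: min x per y bin
    B=[]
    for y in np.arange(-.36,-.09,.01):
        k=P[abs(P[:,1]-y)<.005]
        if len(k)>3: B.append((k[:,0].min(),y))
    B=np.array(B); a=np.polyfit(B[:,1],B[:,0],1); print(n,"front x=",a, "resid",np.abs(np.polyval(a,B[:,1])-B[:,0]).max(),"deg",np.degrees(np.arctan(-a[0])))
    m=(X<a[1]+a[0]*Y-.015)&(X>.5)&(Y>-.36)&(Y<-.1)&(Z>.018)&(Z<.06)
    P=W[m]; print(len(P)); f=P[:,0]<a[1]+a[0]*P[:,1]-.03
    for q in (P[f],P):
        print("handle",np.median(q,0).round(4),q.min(0).round(4),q.max(0).round(4)); 
    q=P[f]; b=np.polyfit(q[:,1],q[:,0],1); print(b,"deg",np.degrees(np.arctan(-b[0])))
    v,u=np.where(m); print(u.min(),u.max(),v.min(),v.max())
    x0,y0,x1,y1=u.min()-15,v.min()-15,u.max()+15,v.max()+12
    cr=p[y0:y1,x0:x1,::-1]; cv2.imwrite(f"pics/h_{n}.png",cv2.resize(cr,None,fx=6,fy=6,interpolation=cv2.INTER_NEAREST)); print(x0,y0,cr.shape)
a=cv2.imread("pics/h_top.png");b=cv2.imread("pics/h_side.png")
w=max(a.shape[1],b.shape[1]);o=np.vstack([cv2.copyMakeBorder(i,0,0,0,w-i.shape[1],0) for i in(a,b)]);print(o.shape)
s=min(1,800/o.shape[1],600/o.shape[0]);cv2.imwrite("pics/h.png",cv2.resize(o,None,fx=s,fy=s));print(s)
```

```text
top front x= [-0.071563    0.60769662] resid 0.002860111435028956 deg 4.093279720781063
157
handle [ 0.5822 -0.2403  0.0487] [ 0.5755 -0.2927  0.0339] [ 0.5976 -0.1836  0.0585]
handle [ 0.5851 -0.2391  0.0486] [ 0.5755 -0.2927  0.0339] [ 0.6102 -0.1816  0.0596]
[-0.08069932  0.56389675] deg 4.613732396379994
372 408 228 239
357 213 (38, 66, 3)
side front x= [-0.07634988  0.60549763] resid 0.00571223345339178 deg 4.3660555861620205
125
handle [ 0.5812 -0.2218  0.047 ] [ 0.5718 -0.2902  0.0357] [ 0.5962 -0.1756  0.0515]
handle [ 0.5838 -0.223   0.0464] [ 0.5718 -0.2902  0.0357] [ 0.6111 -0.1729  0.053 ]
[-0.09407835  0.56020047] deg 5.3744737587068085
323 334 189 209
308 174 (47, 41, 3)
(510, 396, 3)
1
```

View pics/h.png

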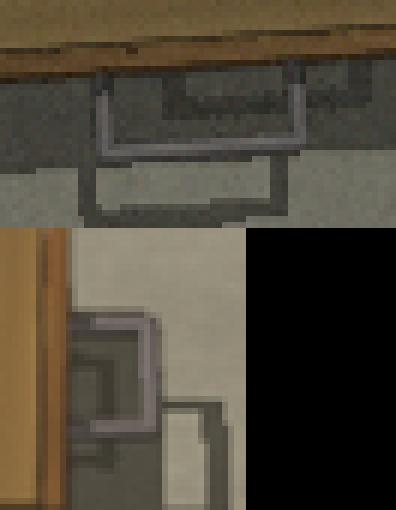

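The crop shows the handle bar, which lies 42 mm in front of the panel and agrees with the depth fit. Its centre is about (0.5825, -0.2365), with cabinet yaw 4.2°.

```bash
cat >> h.py <<'E'
from scipy.spatial.transform import Rotation as Ro
def go(x,y,zg,yaw):
    """rows needed: grasp point to x,y,zg (mm), tool down with tool y at yaw deg"""
    s=r.sense(); R=np.array(s["ee_rot"]); t=np.radians(yaw)
    yt=np.array([np.cos(t),np.sin(t),0]); zt=np.array([0,0,-1.]); T=np.stack([np.cross(yt,zt),yt,zt],1)
    d=np.array([x,y,zg+164])-np.array(s["tcp_pos"])*1000
    print("shift",(R.T@d).round(1),"turn",Ro.from_matrix(R.T@T).as_rotvec(degrees=True).round(1))
E
python3 -c "
from h import *
go(582.5,-236.5,150,184.2)"
```

```text
shift [-438.2  174.2   90.7] turn [  0.   -0.  -70.5]
```

```bash
python3 -m creep '[[1,-40,16,8,0,0,-7],[1,-80,32,16,0,0,-14],[1,-120,48,25,0,0,-21],[1,-160,64,33,0,0,-28],[1,-199,79,41,0,0,-35],[1,-238,95,49,0,0,-42],[1,-277,110,57,0,0,-49],[1,-310,124,65,0,0,-56]]'; python3 -c "
from h import *
print(r.sense()['joints']);go(582.5,-236.5,150,184.2)"
```

```text
time_s: 2.07
tcp_pos: [0.4819, -0.3373, 0.3413]
ee_rot: [[-0.172, -0.985, 0.001], [-0.985, 0.172, -0.001], [0.0, -0.001, -1.0]]
wrist_force: [0.2, -0.3, -0.0]
gripper_width: 0.999
gripper_force: 0.0
[-1.92192526e+01  2.14470466e+01 -1.01217533e+01  1.59339041e-02
 -5.83644607e+01  9.27870998e+00]
shift [-116.6  -81.6   27.4] turn [ -0.1  -0.  -14.1]
```

```bash
python3 -m creep '[[-0.1,-39,-27,9,0,0,-7],[-0.1,-78,-54,18,0,0,-14],[-0.1,-116.5,-81.5,27,0,0,-14],[-0.1,-116.5,-81.5,27,0,0,-14],[-0.1,-116.5,-81.5,27,0,0,-14]]'
python3 - <<'E'
from h import *
shot("side","s1.png");shot("top","t1.png")
a=cv2.imread("pics/s1.png")[60:260,230:450];b=cv2.imread("pics/t1.png")[130:290,310:500]
a=cv2.resize(a,(600,545))[:,:400] if 0 else cv2.resize(a,None,fx=1.8,fy=1.8);b=cv2.resize(b,None,fx=2,fy=2)
o=np.zeros((370,790,3),np.uint8);o[:a.shape[0],:a.shape[1]]=a;o[:b.shape[0],400:400+b.shape[1]]=b;cv2.imwrite("pics/c1.png",o)
go(582.5,-236.5,45,184.2);print(r.sense()['gripper_width'])
E
```

```text
time_s: 2.48
tcp_pos: [0.5844, -0.2355, 0.3127]
ee_rot: [[0.07, -0.998, -0.001], [-0.998, -0.07, 0.0], [-0.0, 0.001, -1.0]]
wrist_force: [-0.2, -0.8, 0.3]
gripper_width: 0.706
gripper_force: 0.0
shift [ -1.6  -0.6 104.7] turn [ 0.1  0.  -0.4]
0.6156873275143764
```

View pics/c1.png

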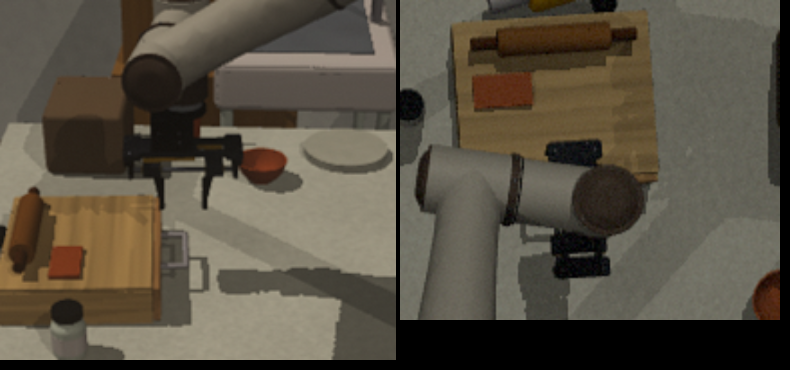

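The crop shows the fingers straddling the handle line, with tips at (162,205) and (207,205), so I'll descend and grip.

```bash
python3 -m creep '[[-0.1,-1,-0.5,5,0,0,0],[-0.1,-1.5,-0.5,35,0,0,0],[-0.1,-1.5,-0.5,65,0,0,0],[-0.1,-1.5,-0.5,90,0,0,0],[-0.1,-1.5,-0.5,104,0,0,0],[-0.1,-1.5,-0.5,105,0,0,0]]' && python3 -m creep '[[-1,0,0,0,0,0,0],[-1,0,0,0,0,0,0],[-1,0,0,0,0,0,0],[-1,0,0,0,0,0,0],[-1,0,0,0,0,0,0],[-1,0,0,0,0,0,0]]'
```

```text
time_s: 3.08
tcp_pos: [0.5797, -0.2383, 0.2057]
ee_rot: [[0.062, -0.998, -0.007], [-0.998, -0.062, 0.002], [-0.002, 0.007, -1.0]]
wrist_force: [-0.1, 0.5, 0.9]
gripper_width: 0.45
gripper_force: 0.0
time_s: 3.58
tcp_pos: [0.5816, -0.2374, 0.2102]
ee_rot: [[0.065, -0.998, -0.001], [-0.998, -0.065, -0.0], [0.0, 0.001, -1.0]]
wrist_force: [-3.1, 0.1, 4.5]
gripper_width: 0.102
gripper_force: 30.0
```

```bash
python3 -m creep '[[-1,0,15,0,0,0,0],[-1,0.5,40,0,0,0,0],[-1,0.5,65,0,0,0,0],[-1,1,90,0,0,0,0],[-1,1,115,0,0,0,0],[-1,1,138,0,0,0,0],[-1,1.5,155,0,0,0,0],[-1,1.5,165,0,0,0,0]]' && python3 -m creep '[[-1,0,5,0,0,0,0],[-1,0,9,0,0,0,0],[-1,0,12,0,0,0,0],[-1,0,15,0,0,0,0],[-1,0,17,0,0,0,0],[-1,0,17,0,0,0,0]]'
```

```text
time_s: 4.25
tcp_pos: [0.4165, -0.2494, 0.2101]
ee_rot: [[0.065, -0.998, 0.002], [-0.998, -0.065, -0.0], [0.0, -0.002, -1.0]]
wrist_force: [1.3, 2.4, 2.7]
gripper_width: 0.1
gripper_force: 30.0
time_s: 4.75
tcp_pos: [0.4017, -0.2504, 0.2101]
ee_rot: [[0.066, -0.998, 0.002], [-0.998, -0.066, -0.001], [0.001, -0.002, -1.0]]
wrist_force: [-1.5, 3.3, 7.8]
gripper_width: 0.104
gripper_force: 30.0
```

```bash
python3 -m creep '[[-1,0,3,0,0,0,0],[-1,0,5,0,0,0,0],[-1,0,6,0,0,0,0],[-1,0,6,0,0,0,0],[-1,0,6,0,0,0,0],[-1,0,6,0,0,0,0]]'
```

```text
time_s: 5.25
tcp_pos: [0.3995, -0.2503, 0.2102]
ee_rot: [[0.067, -0.998, 0.013], [-0.998, -0.067, -0.002], [0.003, -0.013, -1.0]]
wrist_force: [9.7, 8.9, -1.3]
gripper_width: 0.103
gripper_force: 30.0
```

```bash
python3 -m creep '[[-0.1,0,-4,0,0,0,0],[-0.1,0,-4,0,0,0,0],[-0.1,0,-4,0,0,0,0],[-0.1,0,-4,0,0,0,0],[-0.1,0,-4,-25,0,0,0],[-0.1,0,-4,-65,0,0,0],[-0.1,0,-4,-105,0,0,0],[-0.1,0,-4,-140,0,0,0]]' && python3 -m creep '[[1,40,0,-20,0,0,0],[1,80,0,-30,0,0,0],[1,120,0,-30,0,0,0],[1,160,0,-30,0,0,0],[1,200,0,-30,0,0,0],[1,200,0,-30,0,0,0]]'
python3 - <<'E'
from h import *
p,d=shot("top","t2.png");q,e=shot("side","s2.png")
for n in("top","side"):
    for t in("square_grip","handle","drawer"):
        for k in vision.find_in(n,t)[:2]: print(n,t,round(k["conf"],2),np.round(k["uv"],1),ray(n,k["uv"],.044).round(4))
a=cv2.resize(p[190:290,310:440],None,fx=5,fy=5)[:,:,::-1];cv2.imwrite("pics/t2c.png",a)
b=cv2.resize(q[150:270,290:420],None,fx=4,fy=4)[:,:,::-1];cv2.imwrite("pics/s2c.png",b)
E
```

```text
time_s: 5.92
tcp_pos: [0.3979, -0.2509, 0.3512]
ee_rot: [[0.064, -0.998, -0.0], [-0.998, -0.064, -0.0], [0.0, 0.0, -1.0]]
wrist_force: [1.7, -0.6, -0.7]
gripper_width: 0.441
gripper_force: 0.0
time_s: 6.42
tcp_pos: [0.4109, -0.4559, 0.3774]
ee_rot: [[0.059, -0.998, -0.002], [-0.998, -0.059, -0.001], [0.001, 0.002, -1.0]]
wrist_force: [0.5, -0.0, 0.5]
gripper_width: 0.818
gripper_force: 0.0
top square_grip 0.55 [398.6 253.1] [ 0.5329 -0.2637  0.044 ]
top handle 0.57 [386.1 252.5] [ 0.5345 -0.2252  0.044 ]
top drawer 0.6 [384.5 254. ] [ 0.5298 -0.2203  0.044 ]
side square_grip 0.58 [338.5 200.5] [ 0.5603 -0.2252  0.044 ]
side handle 0.85 [356.1 210.2] [ 0.5056 -0.1734  0.044 ]
side handle 0.59 [376.9 148.4] [ 0.4427 -0.575   0.044 ]
side drawer 0.84 [355.7 209.7] [ 0.5068 -0.176   0.044 ]
side drawer 0.46 [290.7 326.9] [0.644  0.3295 0.044 ]
```

View pics/t2c.png

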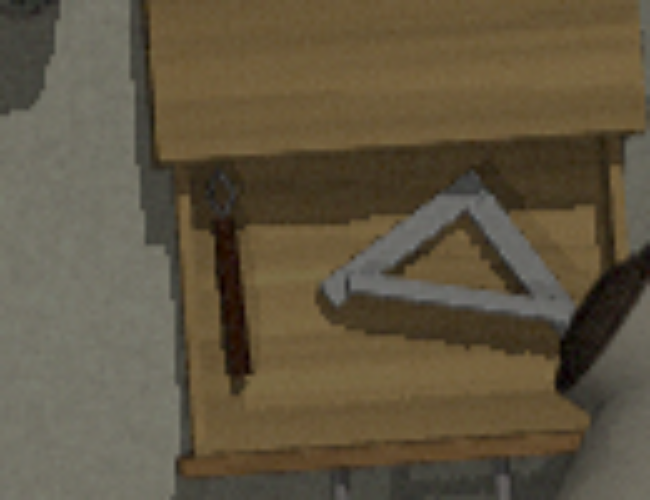

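The crop shows the drawer open, with the square's corner at (472,180) pointing away. Its grip bar runs from (345,287) to (560,305), and a trowel lies to the left.

Run:
```python
from h import *
p,d=shot("top")
for n in("top","side"):
    if n=="side": p,d=shot("side")
    W=cloud(n,d); X,Y,Z=W[...,0],W[...,1],W[...,2]
    print(n)
    for lo,hi in((.037,.05),(.023,.034)):
        m=(X>.47)&(X<.62)&(Y>-.325)&(Y<-.15)&(Z>lo)&(Z<hi)
        g=p.astype(int); sat=g.max(2)-g.min(2); m&=(sat<22)
        k,l,st,c=cv2.connectedComponentsWithStats(m.astype(np.uint8))
        for i in range(1,k):
            if st[i,4]>15:
                P=W[l==i]; cc,s,a=cv2.minAreaRect((P[:,:2]*1000).astype(np.float32)); mu=P.mean(0); w,v=np.linalg.eigh(np.cov(P[:,:2].T)); v=v[:,1]
                print(lo,st[i,4],"c",np.round(cc,1),"s",np.round(s,1),"mean",mu.round(4),"ang",np.degrees(np.arctan2(v[1],v[0])).round(1),"min",P.min(0).round(3),"max",P.max(0).round(3))
# corner ray
print("corner top",ray("top",(310+472/5,190+178/5),.028).round(4), "left end",ray("top",(310+340/5,190+287/5),.044).round(4))
```

```text
top
0.037 127 c [ 547.6 -263.6] s [122.8  13.7] mean [ 0.5472 -0.2657  0.0437] ang 81.9 min [ 0.533 -0.324  0.037] max [ 0.564 -0.204  0.05 ]
0.023 205 c [ 587.5 -268.8] s [116.4  64.2] mean [ 0.5851 -0.2722  0.0282] ang 91.5 min [ 0.549 -0.324  0.023] max [ 0.618 -0.208  0.034]
0.023 27 c [ 551.9 -200.1] s [18.1 17.3] mean [ 0.5515 -0.1992  0.0278] ang 174.9 min [ 0.542 -0.208  0.023] max [ 0.564 -0.19   0.034]
side
0.037 78 c [ 545.  -259.8] s [130.   13.7] mean [ 0.5444 -0.2617  0.0416] ang 82.6 min [ 0.532 -0.324  0.037] max [ 0.558 -0.196  0.048]
0.023 171 c [ 580.6 -249.7] s [ 66.1 142.9] mean [ 0.5792 -0.2519  0.0264] ang 108.2 min [ 0.539 -0.325  0.023] max [ 0.618 -0.182  0.034]
corner top [ 0.6187 -0.2839  0.028 ] left end [ 0.5501 -0.2002  0.044 ]
```

View pics/s2c.png

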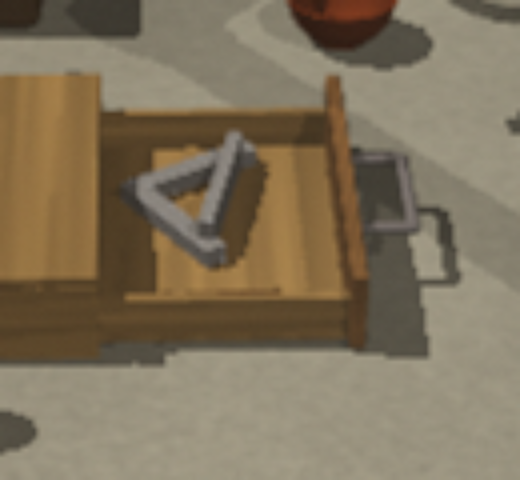

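The side crop shows the square lying flat in the tray, clear of the walls. The estimates for the bar centre are (0.546,-0.268) with its axis at 82°, so I'll go above it.

```bash
python3 -c "
from h import *
go(546,-268,120,172.1)"
```

```text
shift [-172.2 -146.    95.7] turn [-0.  -0.  11.7]
```

```bash
python3 -m creep '[[-0.1,-26,-22,14,0,0,6],[-0.1,-52,-44,28,0,0,11.7],[-0.1,-78,-66,43,0,0,11.7],[-0.1,-104,-88,57,0,0,11.7],[-0.1,-130,-110,72,0,0,11.7],[-0.1,-156,-132,86,0,0,11.7],[-0.1,-172,-146,96,0,0,11.7],[-0.1,-172,-146,96,0,0,11.7]]'
python3 - <<'E'
from h import *
go(546,-268,34,172.1)
p,d=shot("side"); W=cloud("side",d)
s=r.sense();print(s['gripper_width'])
o=cv2.resize(p[130:240,290:400],None,fx=5,fy=5)[:,:,::-1].copy()
t=np.array(s['tcp_pos']);R=np.array(s['ee_rot'])
for k in(-.02,0,.02):   # projected landing spots of pads on bar-top height
    g=t+R[:,1]*k; g[2]=.044; u,v=proj("side",g); cv2.circle(o,(int((u-290)*5),int((v-130)*5)),3,(0,0,255),-1)
cv2.imwrite("pics/s3.png",o)
E
```

```text
time_s: 7.58
tcp_pos: [0.5478, -0.2654, 0.281]
ee_rot: [[-0.134, -0.991, -0.003], [-0.991, 0.134, 0.001], [-0.001, 0.003, -1.0]]
wrist_force: [0.2, 0.1, 0.3]
gripper_width: 0.495
gripper_force: 0.0
shift [ 2.9  1.2 83. ] turn [0.2 0.  0.2]
0.47703361943470785
```

View pics/s3.png

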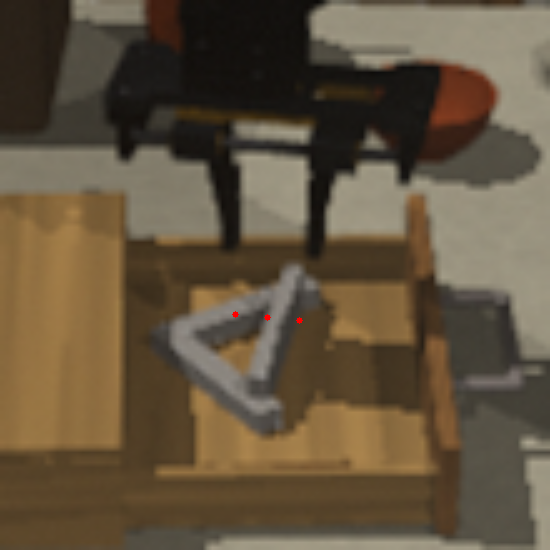

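The bar's middle shows at (275,328), about 10 crop pixels robot-ward of the projected centre. I'll shift ~3 mm and descend.

```bash
python3 -m creep '[[-0.1,0,3,20,0,0,0],[-0.1,0,3,45,0,0,0],[-0.1,0,3,65,0,0,0],[-0.1,0,3,77,0,0,0],[-0.1,0,3,82,0,0,0],[-0.1,0,3,83,0,0,0],[-0.1,0,3,83,0,0,0]]' && python3 -m creep '[[-1,0,0,0,0,0,0],[-1,0,0,0,0,0,0],[-1,0,0,0,0,0,0],[-1,0,0,0,0,0,0],[-1,0,0,0,0,0,0],[-1,0,0,0,0,0,0]]'
```

```text
time_s: 8.22
tcp_pos: [0.5432, -0.2693, 0.201]
ee_rot: [[-0.139, -0.99, 0.001], [-0.99, 0.139, -0.001], [0.0, -0.001, -1.0]]
wrist_force: [-0.0, 0.2, -0.2]
gripper_width: 0.448
gripper_force: 0.0
time_s: 8.72
tcp_pos: [0.5436, -0.2688, 0.2008]
ee_rot: [[-0.139, -0.99, 0.002], [-0.99, 0.139, -0.001], [0.0, -0.002, -1.0]]
wrist_force: [0.5, -1.2, 1.3]
gripper_width: 0.133
gripper_force: 30.0
```

```bash
python3 -m creep '[[-1,0,0,-15,0,0,0],[-1,0,0,-50,0,0,0],[-1,0,0,-90,0,0,0],[-1,0,0,-125,0,0,0],[-1,0,0,-130,0,0,0]]'; python3 -c "
from h import *
print(r.sense()['gripper_width']);go(582,255,140,165.6)"
```

```text
time_s: 9.13
tcp_pos: [0.5444, -0.2693, 0.3372]
ee_rot: [[-0.138, -0.99, 0.011], [-0.99, 0.138, -0.004], [0.003, -0.012, -1.0]]
wrist_force: [2.0, -0.6, -0.6]
gripper_width: 0.136
gripper_force: 30.0
0.1355448572710343
shift [-524.5   35.3   31.4] turn [-0.7 -0.1  6.5]
```

```bash
python3 -m creep '[[-1,-30,2,0,0,0,0],[-1,-68,5,0,0,0,1],[-1,-106,7,0,0,0,2],[-1,-144,10,0,0,0,3],[-1,-182,12,0,0,0,4],[-1,-220,15,0,0,0,5],[-1,-258,17,0,0,0,6],[-1,-296,20,0,0,0,6.5]]' && python3 -m creep '[[-1,-38,0,5,0,0,0],[-1,-76,0,10,0,0,0],[-1,-114,0,15,0,0,0],[-1,-152,0,20,0,0,0],[-1,-185,0,25,0,0,0],[-1,-200,0,30,0,0,0],[-1,-200,0,30,0,0,0]]'; python3 -c "
from h import *
go(582,255,140,165.6)"
```

```text
time_s: 9.8
tcp_pos: [0.5637, 0.0289, 0.3291]
ee_rot: [[-0.251, -0.968, -0.003], [-0.968, 0.251, -0.0], [0.001, 0.002, -1.0]]
wrist_force: [0.9, -0.4, -1.8]
gripper_width: 0.137
gripper_force: 30.0
time_s: 10.38
tcp_pos: [0.6142, 0.2239, 0.2971]
ee_rot: [[-0.247, -0.969, -0.004], [-0.969, 0.247, -0.001], [0.002, 0.003, -1.0]]
wrist_force: [0.0, -1.4, -3.1]
gripper_width: 0.138
gripper_force: 30.0
shift [-22.1  38.9  -6.9] turn [ 0.2 -0.1  0.1]
```

```bash
python3 -m creep '[[-1,-8,14,0,0,0,0],[-1,-16,28,10,0,0,0],[-1,-22,39,25,0,0,0],[-1,-22,39,33,0,0,0],[-1,-22,39,33,0,0,0]]'
python3 - <<'E'
from h import *
go(582,255,100,165.6)
C=np.array([699,217.5,15])/1000; a=np.radians(120.6); F=np.array([[np.cos(a),-np.sin(a)],[np.sin(a),np.cos(a)]])
s=r.sense(); t=np.array(s['tcp_pos']);R=np.array(s['ee_rot']);g=t+R[:,2]*.164
print("grasp",g)
pics=[]
for n,(x0,y0,w,h,k) in dict(top=(165,170,140,140,4),side=(230,220,190,160,4)).items():
    p,d=shot(n); o=cv2.resize(p[y0:y0+h,x0:x0+w],None,fx=k,fy=k,interpolation=cv2.INTER_CUBIC)[:,:,::-1].copy()
    def pt(q,c):
        u,v=proj(n,q); return (int((u+.5-x0)*k),int((v+.5-y0)*k))
    def poly(L,c):
        cv2.polylines(o,[np.array([pt(q,c) for q in L])],False,c,1)
    f=lambda x,y,z:np.append(C[:2]+F@np.array([x,y])/1000,C[2]+z/1000)
    poly([f(210,0,40),f(0,0,40),f(0,187,40)],(0,255,255))
    # predicted square: axes from tool y at 45deg
    b=np.degrees(np.arctan2(R[1,1],R[0,1]))-45; b=np.radians(b); G=np.array([[np.cos(b),-np.sin(b)],[np.sin(b),np.cos(b)]])
    h_=lambda x,y,z:np.append(g[:2]+G@np.array([x,y])/1000,g[2]-.025+z/1000)
    poly([h_(63,-57,16),h_(-57,-57,16),h_(-57,63,16)],(0,0,255))
    cv2.imwrite(f"pics/f_{n}.png",o); pics.append(o)
    W=cloud(n,d);X,Y,Z=W[...,0],W[...,1],W[...,2]
    m=(X>.4)&(X<.75)&(Y>.1)&(Y<.45)&(Z>.083)&(Z<.1)
    q=W[m]
    if len(q): L=(q[:,:2]-g[:2])@G*1000; print(n,len(L),"x pct",np.percentile(L[:,0],[0,2,50,98,100]).round(1),"y pct",np.percentile(L[:,1],[0,2,50,98,100]).round(1), np.median(q[:,2]).round(4))
H=max(i.shape[0] for i in pics);o=np.hstack([cv2.copyMakeBorder(i,0,H-i.shape[0],0,0,0) for i in pics]);s_=min(1,800/o.shape[1]);cv2.imwrite("pics/f.png",cv2.resize(o,None,fx=s_,fy=s_,interpolation=cv2.INTER_AREA));print(o.shape,s_)
E
```

```text
time_s: 10.8
tcp_pos: [0.581, 0.2507, 0.2645]
ee_rot: [[-0.251, -0.968, -0.006], [-0.968, 0.251, -0.003], [0.005, 0.005, -1.0]]
wrist_force: [0.3, -1.1, -3.2]
gripper_width: 0.134
gripper_force: 30.0
shift [-4.4  0.1  0.4] turn [ 0.3 -0.3 -0.1]
grasp [0.58002685 0.25017609 0.10045365]
top 151 x pct [-60.4 -59.8 -52.7 -41.7 -24.1] y pct [-37.6 -25.5  21.   63.5  64.9] 0.0921
side 491 x pct [-59.7 -55.5  -0.2  62.1  66.6] y pct [-58.1 -57.2 -43.9  13.3  62.6] 0.0904
(640, 1320, 3) 0.6060606060606061
```

View pics/f.png

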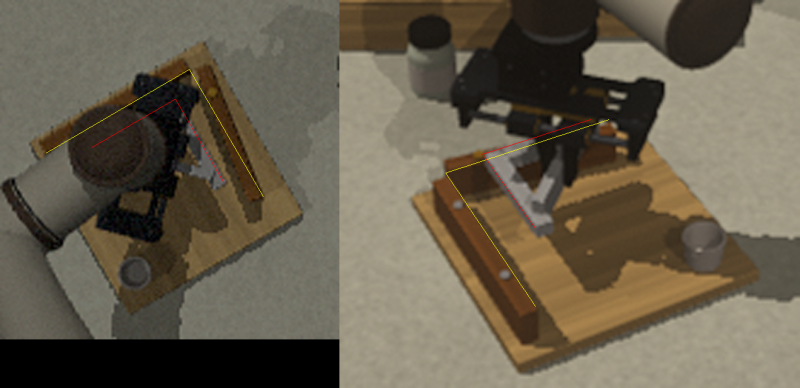

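The overlay shows the square's predicted corner matching in both views, and the wing leaning in past the right-angle line. The square is gripped centred and clear of both boards, about (32,29) mm off home, so I'll lower it.

```bash
python3 -m creep '[[-1,0,0,15,0,0,0],[-1,0,0,35,0,0,0],[-1,0,0,50,0,0,0],[-1,0,0,56,0,0,0],[-1,0,0,60,0,0,0],[-1,0,0,61,0,0,0],[-1,0,0,61,0,0,0],[-1,0,0,61,0,0,0]]'
cat >> h.py <<'E'
def st(Cx=699.,Cy=217.5,a=120.6):
    s=r.sense(); t=np.array(s['tcp_pos'])*1000;R=np.array(s['ee_rot']);g=t+R[:,2]*164;a=np.radians(a)
    F=np.array([[np.cos(a),-np.sin(a)],[np.sin(a),np.cos(a)]])
    print("form off",(F.T@(g[:2]-[Cx,Cy])-57).round(1),"gz",g[2].round(1),"yaw",np.degrees(np.arctan2(R[1,1],R[0,1])).round(2),"F form",(F.T@s['wrist_force'][:2]).round(1),"Fz",round(s['wrist_force'][2],1),"M",np.round(s['moment'],2),"t",s['time_s'])
    for n,v in(("+x",F[:,0]),("+y",F[:,1])): print(n,"form in tool",(R.T@np.append(v,0)).round(3))
E
python3 -c "
from h import *
st()"
```

```text
time_s: 11.57
tcp_pos: [0.5827, 0.252, 0.2074]
ee_rot: [[-0.25, -0.968, 0.002], [-0.968, 0.25, 0.001], [-0.002, -0.002, -1.0]]
wrist_force: [-0.1, 0.2, -2.3]
gripper_width: 0.137
gripper_force: 30.0
form off [31.9 25.1] gz 43.4 yaw 165.52 F form [ 0.2 -0. ] Fz -2.3 M [ 0.02  0.13 -0.03] t 11.5667
+x form in tool [-0.706  0.708 -0.   ]
+y form in tool [ 0.708  0.706 -0.002]
```

```bash
python3 -m creep '[[-1,0,0,2,0,0,0],[-1,0,0,3,0,0,0],[-1,0,0,4,0,0,0],[-1,0,0,5,0,0,0],[-1,0,0,5,0,0,0],[-1,0,0,5,0,0,0]]';python3 -c "
from h import *
st()"
```

```text
time_s: 12.07
tcp_pos: [0.5824, 0.2521, 0.2038]
ee_rot: [[-0.249, -0.968, 0.002], [-0.968, 0.249, 0.0], [-0.001, -0.001, -1.0]]
wrist_force: [-3.6, -0.2, 8.3]
gripper_width: 0.136
gripper_force: 30.0
form off [32.1 25.5] gz 39.8 yaw 165.57 F form [1.6 3.2] Fz 8.3 M [-0.2   1.22 -0.04] t 12.0667
+x form in tool [-0.707  0.708 -0.001]
+y form in tool [ 0.708  0.707 -0.002]
```

```bash
python3 -m creep '[[-1,-4,-4,-1,0,0,0],[-1,-9,-9,-1,0,0,0],[-1,-13,-13,-1,0,0,0],[-1,-16,-16,-1,0,0,0],[-1,-18,-18,-1,0,0,0],[-1,-20,-20,-1,0,0,0],[-1,-21,-21,-1,0,0,0],[-1,-21,-21,-1,0,0,0]]';python3 -c "
from h import *
st()"
```

```text
time_s: 12.73
tcp_pos: [0.6071, 0.2663, 0.2038]
ee_rot: [[-0.25, -0.968, -0.004], [-0.968, 0.25, -0.004], [0.005, 0.003, -1.0]]
wrist_force: [-9.7, -4.0, 12.2]
gripper_width: 0.135
gripper_force: 30.0
form off [31.6 -1.8] gz 39.8 yaw 165.54 F form [ 1.5 10.4] Fz 12.2 M [-1.01  2.5   0.05] t 12.7333
+x form in tool [-0.706  0.708 -0.001]
+y form in tool [0.708 0.706 0.006]
```

```bash
python3 -m creep '[[-1,3,-3,-1,0,0,0],[-1,7,-7,-1,0,0,0],[-1,11,-11,-1,0,0,0],[-1,15,-15,-1,0,0,0],[-1,18,-18,-1,0,0,0],[-1,20,-20,-1,0,0,0],[-1,22,-22,-1,0,0,0],[-1,23,-23,-1,0,0,0]]';python3 -c "
from h import *
st()"; python3 -m creep '[[-1,1,-1,0,0,0,0],[-1,2,-2,0,0,0,0],[-1,3,-3,0,0,0,0],[-1,4,-4,0,0,0,0],[-1,4,-4,0,0,0,0],[-1,4,-4,0,0,0,0]]';python3 -c "
from h import *
st()"
```

```text
time_s: 13.4
tcp_pos: [0.6229, 0.2394, 0.2038]
ee_rot: [[-0.25, -0.968, -0.005], [-0.968, 0.25, -0.001], [0.002, 0.005, -1.0]]
wrist_force: [-11.2, 1.9, 9.0]
gripper_width: 0.137
gripper_force: 30.0
form off [ 0.9 -1.8] gz 39.8 yaw 165.53 F form [7.3 8.7] Fz 9.0 M [0.75 3.09 0.09] t 13.4
+x form in tool [-0.706  0.708  0.002]
+y form in tool [0.708 0.706 0.005]
time_s: 13.9
tcp_pos: [0.6234, 0.2384, 0.2038]
ee_rot: [[-0.249, -0.968, -0.007], [-0.968, 0.249, 0.003], [-0.001, 0.008, -1.0]]
wrist_force: [-20.5, 15.2, 12.0]
gripper_width: 0.134
gripper_force: 30.0
form off [ 0.5 -1.8] gz 39.8 yaw 165.58 F form [23.5  9.9] Fz 12.0 M [ 4.37  5.98 -0.03] t 13.9
+x form in tool [-0.707  0.707  0.007]
+y form in tool [0.707 0.707 0.005]
```

```bash
python3 -m creep '[[-1,-1,-1,0,0,0,0],[-1,-2,-2,0,0,0,0],[-1,-2,-2,0,0,0,0],[-1,-2,-2,0,0,0,0]]';python3 - <<'E'
from h import *
st()
p,d=shot("top");W=cloud("top",d);X,Y,Z=W[...,0],W[...,1],W[...,2]
def fit(m,nm):
    k,l,s,_=cv2.connectedComponentsWithStats(m.astype(np.uint8))
    for i in range(1,k):
        if s[i,4]>40:
            P=W[l==i];c,z,_=cv2.minAreaRect((P[:,:2]*1000).astype(np.float32));w,v=np.linalg.eigh(np.cov(P[:,:2].T));v=v[:,1];print(nm,s[i,4],np.round(c,1),np.round(z,1),np.degrees(np.arctan2(v[1],v[0])).round(1)%180)
b=(X>.45)&(X<.8)&(Y>.08)&(Y<.45)
fit(b&(Z>.048)&(Z<.062),"top board")
q,e=shot("side");W=cloud("side",e);X,Y,Z=W[...,0],W[...,1],W[...,2];b=(X>.45)&(X<.8)&(Y>.08)&(Y<.45)
fit(b&(Z>.048)&(Z<.062),"side board")
k=4;A=cv2.resize(p[180:280,170:290],None,fx=k,fy=k,interpolation=cv2.INTER_CUBIC);B=cv2.resize(q[250:370,250:410],None,fx=k,fy=k,interpolation=cv2.INTER_CUBIC)
o=np.zeros((480,1120,3),np.uint8);o[:400,:480]=A;o[:,480:]=B;cv2.imwrite("pics/g.png",cv2.resize(o,(800,343),interpolation=cv2.INTER_AREA)[:,:,::-1])
E
```

```text
time_s: 14.23
tcp_pos: [0.6244, 0.2389, 0.2037]
ee_rot: [[-0.249, -0.968, -0.013], [-0.968, 0.249, 0.0], [0.003, 0.013, -1.0]]
wrist_force: [-26.5, 13.7, 15.5]
gripper_width: 0.134
gripper_force: 30.0
form off [ 0.5 -1.9] gz 39.7 yaw 165.56 F form [25.3 15.9] Fz 15.5 M [ 3.88  7.44 -0.02] t 14.2333
+x form in tool [-0.707  0.708  0.007]
+y form in tool [0.708 0.707 0.011]
top board 262 [614.7 155. ] [162.5  18.3] 30.099999999999994
side board 566 [654.4 308.5] [ 39.  232.6] 118.8
```

View pics/g.png

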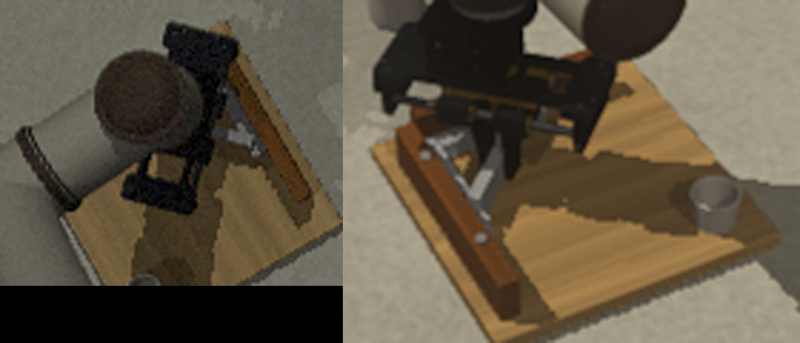

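The picture shows the square tight in the corner along both boards, and the wing out at 30.1°, square to the fence. The pot hasn't moved. I'll test the fit with a small yaw probe.

```bash
python3 -m creep '[[-1,0,0,0,0,0,1],[-1,0,0,0,0,0,1],[-1,0,0,0,0,0,1],[-1,0,0,0,0,0,1]]' >/dev/null;python3 -c "
from h import *
st()"; python3 -m creep '[[-1,0,0,0,0,0,-2],[-1,0,0,0,0,0,-2],[-1,0,0,0,0,0,-2],[-1,0,0,0,0,0,-2]]'>/dev/null;python3 -c "
from h import *
st()"; python3 -m creep '[[-1,0,0,0,0,0,1],[-1,0,0,0,0,0,1],[-1,0,0,0,0,0,1],[-1,0,0,0,0,0,1]]'>/dev/null;python3 -c "
from h import *
st()"
```

```text
form off [ 0.5 -1.8] gz 39.7 yaw 164.64 F form [24.5 15.3] Fz 15.2 M [3.86 7.45 0.31] t 14.6667
+x form in tool [-0.695  0.719  0.007]
+y form in tool [0.719 0.695 0.011]
form off [ 0.5 -1.9] gz 39.7 yaw 166.46 F form [23.6 14.8] Fz 16.1 M [ 3.84  7.36 -0.38] t 15.0
+x form in tool [-0.718  0.696  0.007]
+y form in tool [0.696 0.718 0.011]
form off [ 0.5 -1.9] gz 39.8 yaw 165.55 F form [24.4 15.5] Fz 15.4 M [ 3.87  7.42 -0.01] t 15.3333
+x form in tool [-0.707  0.708  0.007]
+y form in tool [0.708 0.706 0.011]
```

```bash
python3 -c "
from h import *
print(r.finish_job())"
```

```text
the job is handed in; nothing more can be done
None
```

The job is handed in at about 15 s: the drawer is open to its stop, and the gripped square is pressed into the corner with about 24 N on the wing and 15 N on the fence. The wing measured square to the fence within about half a degree, and nothing else on the table appears to have moved.

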